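Ratchet the press lever back and clamp the bezel ring

TASK

The chrome bezel ring in one of the two bench presses is not clamped yet, and that press's lever will hit its stop post before the screw is tight. Lift the lever clear of its serrations, swing it back counterclockwise (seen from above) by at least 60 degrees, let it drop into the serrations again, and turn it clockwise until the screw's pointer fin is up against its stop peg. Let go with the lever fully down in the serrations and the ring still in its nest, and leave the lever of the empty press where it is.

Things in the scene. Friction and masses are not known exactly. Their poses are not given: they have to be found in the camera images.
- press: The press holding the ring: green-painted iron C-frame fixed to the bench, base plate 170 x 130 x 16 mm, column at its +x end, overhead arm with its top 125 mm up. On the arm: a serrated steel flange (the screw) and above it the lever, a steel bar 16 mm wide, top 160 mm up, with an upright black knob at its end. Origin on the vertical screw axis at bench height, z up.
- press_flange (a point): Centre of the top of the serrated flange (on the screw axis, 134 mm up, radius 36 mm). 12 radial teeth, one every 30 degrees, stand 8 mm on it. A peg under the lever bar, 30 mm from the axis, drops 7 mm deep between two teeth with 0.13 rad play either way; it is clear once the lever is raised over 8 mm. A pointer fin sticks out of the flange's rim.
- press_post (a point): Top of the upright steel post, 10 mm thick, 46 mm from the screw axis, 187 mm up, that stops the lever's clockwise swing even when the lever is raised.
- press_peg (a point): Top of the short steel peg, 8 mm thick, 46 mm from the screw axis, 139 mm up, opposite the post: the pointer fin comes to rest against it when the screw is tight.
- press_knob (a point): Grip point on the axis of that lever's upright round black knob: 22 mm diameter, 115 mm from the screw axis, 186 mm above the bench when the lever is down. The knob reaches from 26 mm below this point (the bar's top) to 22 mm above it, tapering in the last 8 mm. Grip it from above with the fingers on any two sides; it may turn in the grip.
- press_spindle (a joint): Turn of that press's screw, rad, growing clockwise seen from above (tightening); 1.40 is the hard stop, tight, fin at its peg. Stays where left; takes about 5 N at the knob. A seated lever carries it both ways, a raised one not at all. With the lever in its first gap the post stops it at about 0.7. Tightening lowers the ram onto the ring.
- press_swing (a joint): Angle of the lever relative to the screw, rad, growing counterclockwise seen from above (lever swung back); about 0 as found. The lever drops fully only near a whole multiple of 0.524 (30 degrees); let down elsewhere it rests on a tooth and falls into the next gap as it is turned, if free to fall.
- press_lift (a joint): Height of the lever above its seated position, m: 0 fully down in the serrations, 0.018 the top of its travel. A light spring and its weight (about 4 N in all) pull it down.
- bezel: Chrome bezel ring, 112 mm outside, 80 mm inside diameter, 10 mm high, lying loose on the press's base plate round a low green boss of 72 mm diameter (its nest), under the ram's cross bar. Origin at the centre of its underside.
- spare_knob (a point): Knob of the other, empty press, of the same build: a bystander, to be left alone. Same point as press_knob.
Things that resemble listed ones, but are neither listed nor needed, are in the scene too. Of the things that look like the bezel, the middle-sized one is meant.

How it is judged (in metres and radians):
On the way:
1. the lever is swung back at least 45 degrees relative to the screw (value of joint press_swing above 0.785 rad), for 0.1 s.
At the end, for the whole second after the job is handed in: The screw is turned to within 0.15 rad of its tight stop, the lever is fully down (within 3 mm) in serrations at least 0.6 rad back from where it first engaged, the ring lies flat in its nest (within 10 mm), everything at rest (value of joint press_spindle above 1.25 rad and value of joint press_lift below 0.003 m and value of joint press_swing above 0.6 rad and horizontal distance between bezel and press below 0.01 m and angle between bezel's own z axis and vertical below 0.1 rad and velocity of joint press_spindle below 0.05 rad/s); the robot touches nothing.
It fails at once if the lever of the empty press is moved more than 30 mm (distance of spare_knob from where it was at the start of the episode above 0.03 m).
It also fails if it takes over 42 s, if anything falls off the work surface, if the arm or the gripper's body presses on something with over 40 N, if the wrist force passes 120 N, or if a joint passes its speed limit or range.

ROBOT

A 6-joint arm with a two-finger parallel gripper is mounted at the origin on the work surface. World frame = base frame: x ahead of the robot, y to its left, z up, the work surface at z = 0. Lengths are in mm, angles in rad, forces in N, time in s.
With the tool pointing down it reaches from about 325 to 875 mm from the base axis. Payload 4.4 kg.
Tool frame: the origin (TCP) lies at the very end of the fingers, on their centre line; the grasp point (between the pads) lies 19 mm behind it (ctrl.tcp_to_grasp is the distance from the TCP to the grasp point, in mm); z points along the fingers, y is the line along which they close (so a half turn about z gives the same grasp; the last joint's range is limited). The gripper opens to 85 mm and grips with 20 to 120 N. Pads are 22 mm wide; open, the fingers measure 114 mm over their backs; the gripper's body (76 mm by 85 mm) begins 54 mm behind the grasp point. The pads swing forward as they close: fully open they stand 13 mm farther back than shut.
Start: joints at [-1.349, 0.207, 1.542, -0, 1.393, -0.15], TCP at [209.417, -535.511, 231.282] pointing down, gripper open.
Joint ranges: [-2.73, 2.73], [-0.86, 2.22], [0.23, 2.46], [-1.11, 4.25], [0.08, 2.63], [-2.82, 2.82]. Speed limits (rad/s): [2.79, 2.79, 3.14, 3.14, 3.14, 3.14].

INTERFACE

Orientations are given as [roll, pitch, yaw] about the fixed x, y, z axes, in that order (R = Rz(yaw) Ry(pitch) Rx(roll)).
In Python, from workcell import ctrl gives the robot as it stands. The module is installed in compiled form; this text tells all that it offers.
- The arm moves only by the tool apply_moves, never from a script. Its argument "commands" is a list that holds one entry, the list of rows, each a list of 7 numbers: the shift along the tool's x, y, z as a fraction of full scale, then the turn, a rotation vector about the tool's x, y, z as a fraction of full scale, then the closure, from 0 (fully open) to 1 (shut). A call has 1 to 8 rows; each row shifts and turns the commanded pose from where the row before left it, along the tool's axes as they then stand; what a row does not reach is not made up. Full scale, the value 1, is 3 cm for a shift and 0.08 rad for a turn. A row lasts 1/12 s, in which the tool goes at most 41.7 mm and 7.16 degrees, less where a joint would pass 70% of its speed; a pose out of reach is approached as far as the arm can. A call with a number of a shift or a turn outside -1 to 1 is refused whole. A call with a gripper value outside its range is refused whole. The fingers move at their own pace and stop on an object; the grip force is fixed at half the most. Time passes only in rows, so rows that do not move let the fingers close. It gives the time, the measured TCP pose, the force, the opening and the grip force at its end, in the units of the state.
- ctrl.state(): the state, without advancing time (a new reading comes with each control period).
- ctrl.grab_frame(name): name is "side" or "top"; returns a dict with "pixels" (420x560x3 uint8, blue, green, red), "camera_matrix" (3x3 intrinsics, pixels), "T" (4x4, takes a point from camera to world coordinates). Camera axes: x right, y up, looking along -z (the intrinsics and any distortion apply to the point x, -y, -z); pixel columns grow to the right and rows downward; lengths in mm; the calibration is good to about 2 mm. A picture is of the moment at which its call begins. There is no depth.
- ctrl.finish_job(): hands the job in; it is judged then, once.
The state is a dict: "t": time; "q": joint angles; "joint_vel": joint speeds; "joint_torque": joint torques, N m; "eef_pos": TCP position; "orientation": TCP orientation; "contact_force": force on the tool from outside, world axes, zero at the start; "moment": the same for the moment, N m; "grip_width": finger opening in mm; "grasp_force": force on a finger pad.
Only numpy, scipy, OpenCV 4.12 (cv2) and the standard library are available. Lean on these libraries where they do the work, as an engineer would, in place of code of your own. Each camera call takes 0.05 s, during which the arm holds its last target. There are 200 camera calls.

## Working session

There is one attempt and no reset: what is moved stays moved. The work goes in short steps, Python scripts to look and compute and a tool call to move; the robot and the scene stay as the last step left them, time stands still between calls to the robot, and variables do not carry over. Pictures are saved under pics/ and viewed, at most 10 in all, crops included, and the job is handed in when it is done.

Besides the shell and the picture viewer there is one more tool, called after "Request:" as name([rows], argument=value, ...), one row to a line, values as JSON. apply_moves: Moves the arm, as the interface text tells. Its arguments: {"type":"object","properties":{"commands":{"type":"array"}},"required":["commands"]}

```bash
mkdir -p pics
python3 - <<'E'
from workcell import ctrl
import cv2,numpy as np,pickle
for n in("top","side"):
    f=ctrl.grab_frame(n); cv2.imwrite(f"pics/{n}0.png",f["pixels"]); pickle.dump(f,open(f"{n}0.pkl","wb"))
    print(n,f["camera_matrix"].round(1).tolist(),f["T"].round(3).tolist())
s=ctrl.state(); print({k:np.round(v,3).tolist() for k,v in s.items()})
E
```

```text
top [[513.2, 0.0, 276.4], [0.0, 513.2, 210.8], [0.0, 0.0, 1.0]] [[0.002, 0.991, -0.136, 406.248], [-1.0, 0.002, 0.001, 64.236], [0.001, 0.136, 0.991, 1443.573], [0.0, 0.0, 0.0, 1.0]]
side [[452.4, 0.0, 279.9], [0.0, 452.4, 212.9], [0.0, 0.0, 1.0]] [[-0.986, 0.086, -0.143, 420.765], [-0.167, -0.562, 0.81, 794.531], [-0.011, 0.823, 0.568, 647.492], [0.0, 0.0, 0.0, 1.0]]
{'t': 0.1, 'q': [-1.349, 0.207, 1.543, 0.0, 1.394, -0.15], 'joint_vel': [0.003, -0.001, -0.002, 0.001, -0.002, -0.001], 'joint_torque': [-0.001, -38.409, -29.255, -0.0, 0.005, -0.0], 'eef_pos': [209.261, -534.813, 230.228], 'orientation': [-3.139, -0.0, 0.373], 'contact_force': [0.759, 0.093, -0.541], 'moment': [-0.006, 0.021, -0.002], 'grasp_force': 0.0, 'grip_width': 85.489}
```

View pics/top0.png

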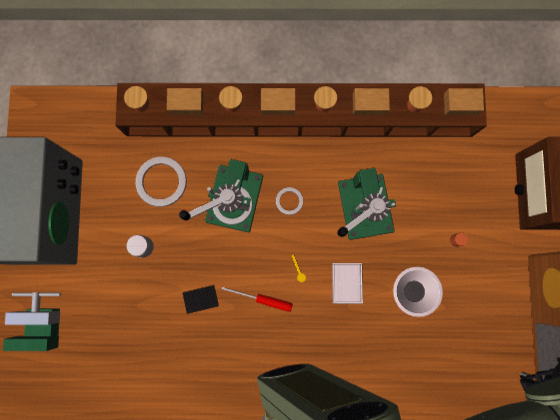

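View pics/side0.png

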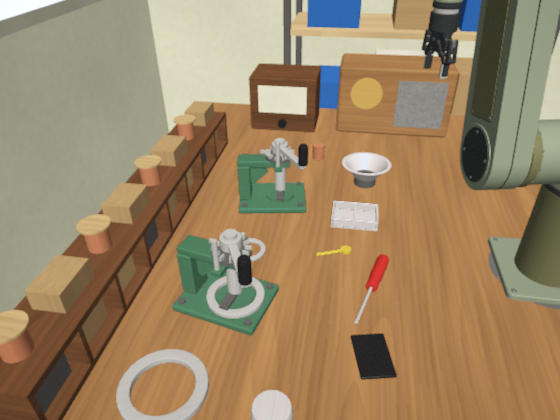

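The top view shows three rings: large at (161,181), one in the left press at (232,205), and small at (289,200). The middle-sized one is in the left press, whose knob is at (185,215) in the top view and (244,270) in the side view. The right press at (372,205) is empty. I'll confirm with a crop and measure.

```bash
cat > h.py <<'E'
import numpy as np,cv2,pickle
def ray(f,u,v):
    K,T=f["camera_matrix"],np.array(f["T"])
    d=np.linalg.solve(K,[u,v,1.]); return T[:3,3],T[:3,:3]@[d[0],-d[1],-d[2]]
def onz(f,u,v,z):
    o,d=ray(f,u,v); return o+d*(z-o[2])/d[2]
def proj(f,p):
    T=np.array(f["T"]); c=T[:3,:3].T@(np.array(p)-T[:3,3]); q=f["camera_matrix"]@[c[0],-c[1],-c[2]]; return q[:2]/q[2]
def two(f,a,g,b):
    o,d=ray(f,*a); p,e=ray(g,*b); s=np.linalg.lstsq(np.c_[d,-e],p-o,rcond=None)[0]
    x,y=o+s[0]*d,p+s[1]*e; return (x+y)/2,np.linalg.norm(x-y)
def dark(f,box,th=45):
    u0,v0,u1,v1=box; m=(f["pixels"][v0:v1,u0:u1].max(2)<th).astype(np.uint8)
    n,l,s,c=cv2.connectedComponentsWithStats(m); i=1+s[1:,4].argmax(); return c[i]+[u0,v0],s[i]+[u0,v0,0,0,0]
E
python3 - <<'E'
from h import *
t=pickle.load(open("top0.pkl","rb"));s=pickle.load(open("side0.pkl","rb"))
a=dark(t,(170,200,200,230));b=dark(s,(230,248,258,292));print(a,b)
print("tri",two(t,a[0],s,b[0]))
print("knob@186",onz(t,*a[0],186), "top@208",onz(t,*a[0],205), onz(s,*b[0],184))
c=cv2.resize(t["pixels"][150:245,165:275],None,fx=5,fy=5,interpolation=cv2.INTER_CUBIC)
d=cv2.resize(s["pixels"][215:335,165:290],None,fx=4,fy=4,interpolation=cv2.INTER_CUBIC)
cv2.imwrite("pics/c0.png",c);cv2.imwrite("pics/d0.png",d)
# base plate corners by green mask
hsv=cv2.cvtColor(t["pixels"],cv2.COLOR_BGR2HSV);m=cv2.inRange(hsv,(60,80,30),(95,255,160));m[:,:195]=0;m[:,275:]=0;m[:150]=0;m[245:]=0
cn=max(cv2.findContours(m,0,2)[0],key=cv2.contourArea);r=cv2.minAreaRect(cn);print(r);bp=cv2.boxPoints(r)
print(np.array([onz(t,*p,16) for p in bp]).round(0))
E
```

```text
(array([184.43835616, 215.01369863]), array([180, 211,  10,   9,  73])) (array([244.13761468, 270.12232416]), array([238, 256,  13,  29, 327]))
tri (array([567.39758059, 291.25005   , 182.23766813]), np.float64(1.8586854423064931))
knob@186 [567.84116605 290.73077851 186.        ] top@208 [565.39974072 287.30878435 205.        ] [565.89274757 293.17560331 184.        ]
((233.15245056152344, 193.97705078125), (47.46840286254883, 66.53592681884766), 13.240520477294922)
[[573. 271.  16.]
 [759. 231.  16.]
 [728.  99.  16.]
 [543. 141.  16.]]
```

View pics/c0.png

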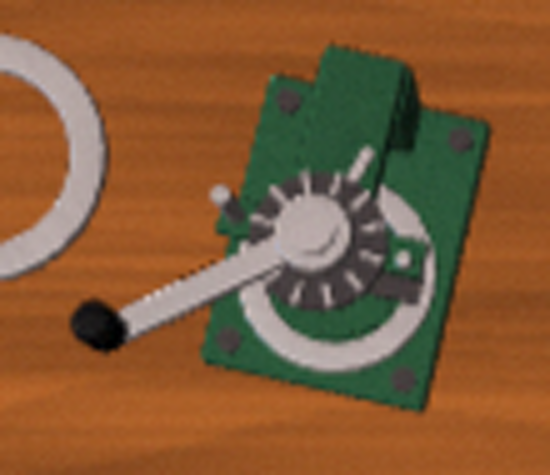

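View pics/d0.png

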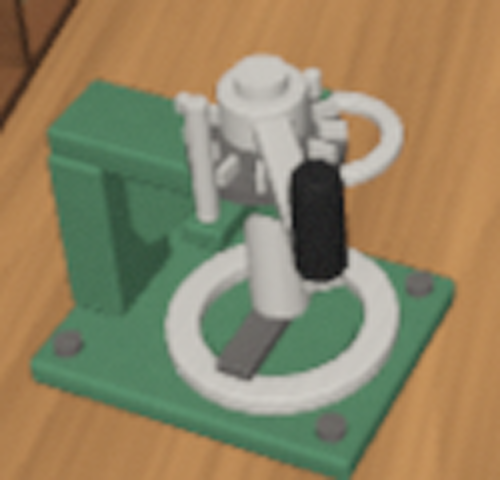

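The crops confirm it: the left press holds the ring, with its post at crop (220,195), fin at (362,160), peg at (403,257), hub at (318,228) and knob at (100,325). The fin has roughly 80° clockwise to go to the peg.

Run:
```python
from h import *
t=pickle.load(open("top0.pkl","rb"));s=pickle.load(open("side0.pkl","rb"))
C=lambda u,v:(165+u/5,150+v/5)
D=lambda u,v:(165+u/4,215+v/4)
post=onz(t,*C(219,193),187);peg=onz(t,*C(403,257),139)
ax=(post+peg)/2;print(post,peg,np.linalg.norm((post-peg)[:2]),"axis",ax)
hub=two(t,C(313,226),s,D(262,68));print("hub",hub)
fin=onz(t,*C(362,160),132);k=two(t,(184.44,215.01),s,(244.14,270.12))[0]
for a in(ax,hub[0]):
  an=lambda p:np.arctan2(p[1]-a[1],p[0]-a[0])
  print({n:(round(float(an(p)),3),round(float(np.hypot(*(p-a)[:2])),1)) for n,p in dict(post=post,peg=peg,fin=fin,knob=k).items()})
```

```text
[634.05701733 231.77302377 187.        ] [609.56904546 142.85593612 139.        ] 92.22748636190086 axis [621.8130314  187.31447994 163.        ]
hub (array([618.38050414, 185.9677893 , 171.11994221]), np.float64(3.673449855902055))
{'post': (1.302, 46.1), 'peg': (-1.84, 46.1), 'fin': (-0.508, 45.6), 'knob': (2.053, 117.3)}
{'post': (1.241, 48.4), 'peg': (-1.772, 44.0), 'fin': (-0.449, 48.0), 'knob': (2.022, 117.0)}
```

Request:
apply_moves([
  [[0.9,-0.9,-0.2,0,0,-0.6,0],[0.9,-0.9,-0.2,0,0,-0.6,0],[0.9,-0.9,-0.2,0,0,-0.6,0],[0.9,-0.9,-0.2,0,0,-0.6,0],[0.9,-0.9,-0.2,0,0,0,0],[0.9,-0.9,0,0,0,0,0],[0.9,-0.9,0,0,0,0,0],[0.9,-0.9,0,0,0,0,0]],
])

```text
t: 0.77
eef_pos: [293.6, -240.8, 260.9]
orientation: [-3.141, -0.0, 0.564]
contact_force: [0.6, -0.1, 0.3]
grip_width: 85.4
grasp_force: 0.0
```

Request:
apply_moves([
  [[1,-0.58,0,0,0,0,0],[1,-0.58,0,0,0,0,0],[1,-0.58,0,0,0,0,0],[1,-0.58,0,0,0,0,0],[1,-0.58,0,0,0,0,0],[1,-0.58,0,0,0,0,0],[1,-0.58,0,0,0,0,0],[1,-0.58,0,0,0,0,0]],
])

```text
t: 1.43
eef_pos: [422.1, 5.2, 261.0]
orientation: [-3.142, 0.0, 0.565]
contact_force: [0.9, -0.5, -0.3]
grip_width: 85.6
grasp_force: 0.0
```

Request:
apply_moves([
  [[1,-0.58,0,0,0,0,0],[1,-0.58,0,0,0,0,0],[1,-0.58,0,0,0,0,0],[1,-0.58,0,0,0,0,0],[1,-0.58,0,0,0,0,0],[1,-0.58,0,0,0,0,0],[0,0,0,0,0,1,0],[0,0,0,0,0,0,0]],
])

```text
t: 2.1
eef_pos: [518.0, 189.4, 260.1]
orientation: [-3.141, 0.002, 0.486]
contact_force: [-0.7, -0.8, 0.6]
grip_width: 85.2
grasp_force: 0.0
```

Request:
apply_moves([
  [[0.76,-0.55,0,0,0,0,0],[0.76,-0.55,0,0,0,0,0],[0.76,-0.55,0,0,0,0,0],[0.76,-0.55,0,0,0,0,0],[0,0,0.8,0,0,0,0],[0,0,0.3,0,0,0,0],[0,0,0,0,0,0,0]],
])

```text
t: 2.68
eef_pos: [565.4, 287.0, 224.0]
orientation: [-3.141, 0.009, 0.485]
contact_force: [-0.4, -0.1, -0.4]
grip_width: 85.4
grasp_force: 0.0
```

Run:
```python
from workcell import ctrl
from h import *
s=ctrl.grab_frame("side");t=ctrl.grab_frame("top");print(ctrl.state()["eef_pos"],[proj(f,ctrl.state()["eef_pos"]) for f in(s,t)])
cv2.imwrite("pics/e.png",np.hstack([cv2.resize(f["pixels"][y:y+130,x:x+130],None,fx=3,fy=3,interpolation=cv2.INTER_CUBIC) for f,x,y in((s,175,195),(t,140,130))]))
```

```text
[567.22862015 287.36671131 227.45841096] [array([242.53127505, 245.4095379 ]), array([182.77423232, 213.0528662 ])]
```

View pics/e.png

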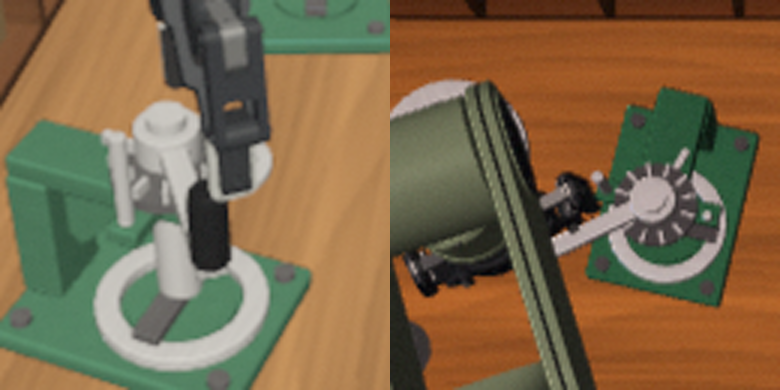

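The crop shows the open fingers straddling the knob along the lever, above it. I'll descend and grip.

Request:
apply_moves([
  [[0.07,-0.07,0.5,0,0,0,0],[0,0,0.5,0,0,0,0],[0,0,0.5,0,0,0,0],[0,0,0.4,0,0,0,0],[0,0,0,0,0,0,0],[0,0,0,0,0,0,1],[0,0,0,0,0,0,1],[0,0,0,0,0,0,1]],
])

```text
t: 3.45
eef_pos: [570.0, 291.7, 173.0]
orientation: [3.141, -0.003, 0.485]
contact_force: [0.0, 0.7, -0.8]
grip_width: 51.2
grasp_force: 0.0
```

Request:
apply_moves([
  [[0,0,0,0,0,0,1],[0,0,0,0,0,0,1],[0,0,0,0,0,0,1],[0,0,0,0,0,0,1]],
])

```text
t: 3.78
eef_pos: [568.7, 293.8, 172.8]
orientation: [-3.138, -0.002, 0.485]
contact_force: [-3.0, 5.1, 3.9]
grip_width: 20.2
grasp_force: 58.5
```

Request:
apply_moves([
  [[0,0,-0.15,0,0,0,1],[0,0,-0.15,0,0,0,1],[0,0,-0.15,0,0,0,1],[0,0,0,0,0,0,1]],
])

```text
t: 4.12
eef_pos: [568.4, 293.1, 185.4]
orientation: [-3.139, -0.001, 0.485]
contact_force: [-1.5, 4.3, -4.5]
grip_width: 19.8
grasp_force: 58.8
```

Run:
```python
from workcell import ctrl
from h import *
s=ctrl.grab_frame("side");st=ctrl.state();print(st["eef_pos"],st["contact_force"],st["grip_width"])
print([dark(s,(225,235,262,292))])
cv2.imwrite("pics/f.png",cv2.resize(s["pixels"][200:320,165:290],None,fx=4,fy=4,interpolation=cv2.INTER_CUBIC))
```

```text
[568.22048876 292.9695881  184.92989977] [-1.40043742  5.13150502 -3.8477493 ] 19.984915093901687
[(array([247.0390625, 253.671875 ]), array([239, 246,  21,  18, 128]))]
```

View pics/f.png

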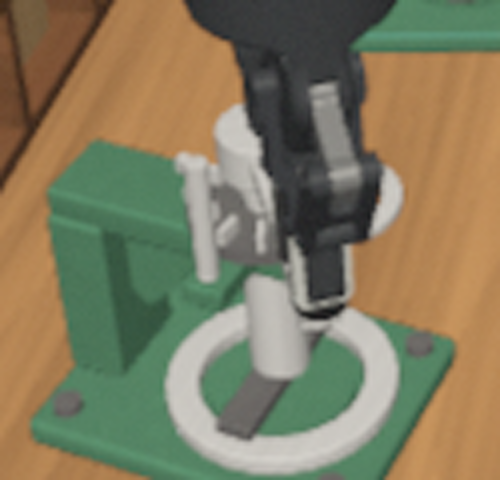

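The lever is lifted: the hub is raised in the picture and the load is about -4 N. I'll swing it back CCW along the arc.

Request:
apply_moves([
  [[-0.26,0.01,0,0,0,-0.85,1],[-0.26,0.01,0,0,0,-0.85,1],[-0.26,0.01,0,0,0,-0.85,1],[-0.26,0.01,0,0,0,-0.85,1],[-0.26,0.01,0,0,0,-0.85,1],[-0.26,0.01,0,0,0,-0.85,1],[-0.26,0.01,0,0,0,-0.85,1],[-0.26,0.01,0,0,0,-0.85,1]],
])

```text
t: 4.83
eef_pos: [521.1, 250.5, 183.6]
orientation: [-3.134, 0.001, 1.034]
contact_force: [-4.9, 6.4, -4.1]
grip_width: 20.1
grasp_force: 58.9
```

Request:
apply_moves([
  [[-0.26,0.02,0,0,0,-0.85,1],[-0.26,0.02,0,0,0,-0.85,1],[-0.26,0.02,0,0,0,-0.85,1],[-0.26,0.02,0,0,0,-0.85,1],[-0.26,0.02,0,0,0,-0.85,1],[-0.26,0.02,0,0,0,-0.85,1],[-0.26,0.02,0,0,0,-0.85,1],[-0.26,0.02,0,0,0,-0.85,1]],
])

```text
t: 5.5
eef_pos: [503.9, 189.6, 182.0]
orientation: [-3.126, -0.001, 1.579]
contact_force: [-11.0, 5.8, -3.1]
grip_width: 20.0
grasp_force: 58.9
```

Request:
apply_moves([
  [[0,0,0,0,0,0,1],[0,0,0,0,0,0,1]],
])

```text
t: 5.67
eef_pos: [504.1, 188.3, 181.9]
orientation: [-3.126, 0.001, 1.574]
contact_force: [-9.8, 3.3, -3.9]
grip_width: 20.3
grasp_force: 58.9
```

Request:
apply_moves([
  [[0.05,0,0.1,0,0,0.2,1],[0.05,0,0.1,0,0,0.2,1],[0,0,0.1,0,0,0,1],[0,0,0.05,0,0,0,1],[0,0,0,0,0,0,1]],
])

```text
t: 6.08
eef_pos: [503.5, 191.7, 173.9]
orientation: [-3.126, 0.002, 1.542]
contact_force: [-19.2, 2.4, 10.7]
grip_width: 20.5
grasp_force: 61.0
```

Run:
```python
from workcell import ctrl
from h import *
s=ctrl.grab_frame("side");t=ctrl.grab_frame("top");st=ctrl.state();print(st["eef_pos"],st["contact_force"],st["orientation"])
cv2.imwrite("pics/g.png",np.hstack([cv2.resize(f["pixels"][y:y+120,x:x+120],None,fx=3,fy=3,interpolation=cv2.INTER_CUBIC) for f,x,y in((s,175,195),(t,170,140))]))
```

```text
[503.55377233 191.66239498 173.97934977] [-19.53463455   1.71330909   9.87864793] [-3.12584195e+00  2.32175348e-03  1.54230403e+00]
```

View pics/g.png

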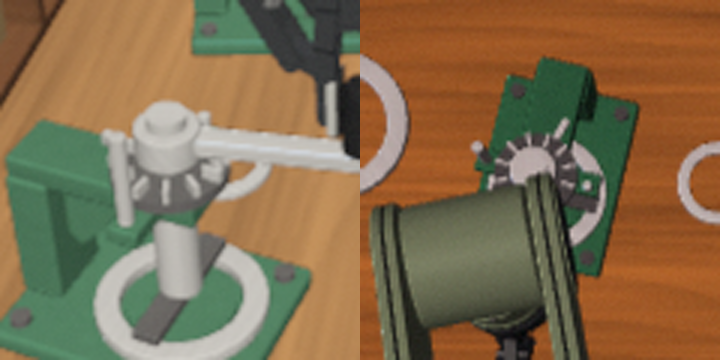

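The lever is down in the new gap and the fin is unmoved at top crop (562,128). There is some radial load, so I'll relax it and tighten CW.

Request:
apply_moves([
  [[0,-0.1,-0.02,0,0,0,1],[0.26,0.01,0,0,0,0.85,1],[0.26,0.01,0,0,0,0.85,1],[0.26,0.01,0,0,0,0.85,1],[0.26,0.01,0,0,0,0.85,1],[0.26,0.01,0,0,0,0.85,1],[0.26,0.01,0,0,0,0.85,1],[0.26,0.01,0,0,0,0.85,1]],
])

```text
t: 6.85
eef_pos: [517.4, 244.3, 174.3]
orientation: [-3.133, 0.007, 1.063]
contact_force: [-11.0, 3.4, 2.8]
grip_width: 20.3
grasp_force: 59.7
```

Request:
apply_moves([
  [[0.26,0.01,0,0,0,0.85,1],[0.26,0.01,0,0,0,0.85,1],[0.26,0.01,0,0,0,0.85,1],[0.26,0.01,0,0,0,0.85,1],[0.26,0.01,0,0,0,0.85,1],[0.26,0.01,0,0,0,0.85,1],[0.26,0.01,0,0,0,0.85,1],[0.26,0.01,0,0,0,0.85,1]],
])

```text
t: 7.52
eef_pos: [561.6, 289.4, 174.3]
orientation: [-3.136, 0.007, 0.518]
contact_force: [-9.1, 5.2, -0.0]
grip_width: 20.0
grasp_force: 59.4
```

Run:
```python
from workcell import ctrl
from h import *
s=ctrl.grab_frame("side");t=ctrl.grab_frame("top");st=ctrl.state();print(st["eef_pos"],st["contact_force"],st["orientation"],st["q"])
cv2.imwrite("pics/i.png",np.hstack([cv2.resize(f["pixels"][y:y+120,x:x+120],None,fx=3,fy=3,interpolation=cv2.INTER_CUBIC) for f,x,y in((s,175,195),(t,170,140))]))
```

```text
[562.20032374 289.71972474 174.26685279] [-8.58940696  5.54644298  1.30969778] [-3.13574848  0.00641417  0.51987196] [0.33680948 0.37846122 1.44335312 0.00471824 1.32715179 1.38659747]
```

View pics/i.png

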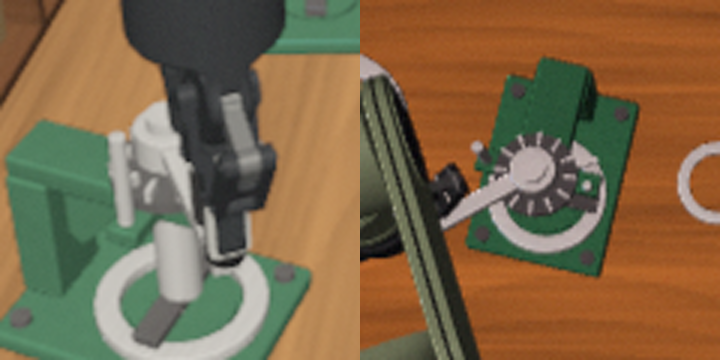

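The screw is turning with the lever: the fin is now at top crop (590,160), close to the peg at (588,185). About 0.45 rad is left.

Request:
apply_moves([
  [[0.26,0.01,0,0,0,0.85,1],[0.26,0.01,0,0,0,0.85,1],[0.26,0.01,0,0,0,0.85,1],[0.26,0.01,0,0,0,0.85,1],[0.26,0.01,0,0,0,0.85,1],[0.2,0,0,0,0,0.6,1],[0,0,0,0,0,0,1]],
])

```text
t: 8.2
eef_pos: [600.8, 303.3, 173.4]
orientation: [-3.14, 0.018, 0.134]
contact_force: [-17.2, 3.2, 4.3]
grip_width: 20.0
grasp_force: 59.9
```

Request:
apply_moves([
  [[0.15,0,0,0,0,0.5,1],[0.15,0,0,0,0,0.5,1],[0,0,0,0,0,0,1]],
])

```text
t: 8.45
eef_pos: [605.9, 304.0, 172.9]
orientation: [3.14, 0.027, 0.055]
contact_force: [-26.8, 2.5, 8.2]
grip_width: 20.4
grasp_force: 60.8
```

Run:
```python
from workcell import ctrl
from h import *
s=ctrl.grab_frame("side");t=ctrl.grab_frame("top");st=ctrl.state();print(st["eef_pos"],st["contact_force"],st["orientation"])
cv2.imwrite("pics/j.png",np.hstack([cv2.resize(f["pixels"][y:y+w,x:x+w],(400,400),interpolation=cv2.INTER_CUBIC) for f,x,y,w in((s,175,195,120),(t,200,160,65))]))
```

```text
[605.90080955 304.00247411 172.95707221] [-25.07425879   2.47555248   7.04019463] [3.13994798 0.02576242 0.05609396]
```

View pics/j.png

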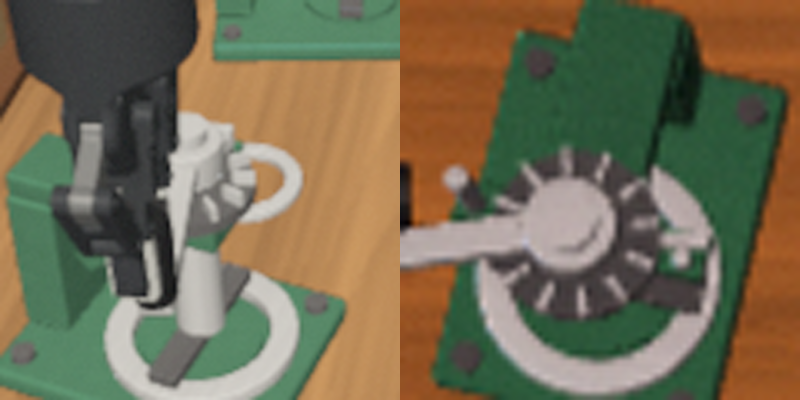

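Request:
apply_moves([
  [[0.15,0,0,0,0,0,1],[0.15,0,0,0,0,0,1],[0,0,0,0,0,0,1]],
])

```text
t: 8.8
eef_pos: [610.2, 304.7, 172.1]
orientation: [3.139, 0.038, 0.056]
contact_force: [-36.1, 3.4, 12.0]
grip_width: 20.0
grasp_force: 61.5
```

Run:
```python
from workcell import ctrl
from h import *
t=ctrl.grab_frame("top");st=ctrl.state();print(st["eef_pos"],st["contact_force"],st["moment"])
C=lambda u,v:(200+u*65/400,160+v*65/400)
ax=np.array([621.8,187.3]);
for n,p,z in(("fin",(678,240),132),("peg",(682,258),139)):
    d=onz(t,*C(*p),z)[:2]-ax;print(n,np.arctan2(d[1],d[0]),np.hypot(*d))
cv2.imwrite("pics/k.png",cv2.resize(t["pixels"][180:215,225:260],(400,400),interpolation=cv2.INTER_CUBIC))
```

```text
[610.18361913 304.69043709 172.10561268] [-35.39752821   2.45317667  11.61523674] [-0.10714898  6.07349314 -0.26430546]
fin -1.591830146195931 211.09733586126004
peg -1.6328273090081682 212.61153647948856
```

View pics/k.png

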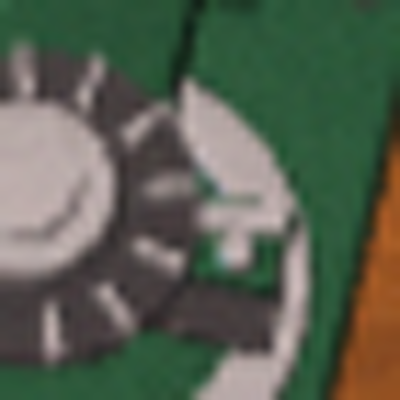

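The fin sits against the peg with 36 N holding and no give, so the screw is tight. I'll unload, open partway and rise.

Request:
apply_moves([
  [[-0.2,0,0,0,0,0,1],[-0.2,0,0,0,0,0,1],[-0.1,0,0.02,0,0,0,1],[0,0,0,0,0,0,1]],
])

```text
t: 9.18
eef_pos: [603.6, 303.5, 173.2]
orientation: [3.14, 0.015, 0.056]
contact_force: [-17.0, 3.5, 4.9]
grip_width: 19.8
grasp_force: 60.7
```

Request:
apply_moves([
  [[0,0,0,0,0,0,0.5],[0,0,0,0,0,0,0.5],[0,0,0,0,0,0,0.5],[0,0,0,0,0,0,0.5]],
])

```text
t: 9.52
eef_pos: [612.0, 302.1, 175.2]
orientation: [3.141, -0.002, 0.052]
contact_force: [0.6, -0.4, 0.1]
grip_width: 42.9
grasp_force: 0.0
```

Request:
apply_moves([
  [[0,0,-0.5,0,0,0,0.5],[0,0,-0.6,0,0,0,0.5],[0,0,-0.8,0,0,0,0.5],[0,0,-0.8,0,0,0,0.5],[-1,0.6,-0.2,0,0,0,0.5],[-1,0.6,0,0,0,0,0.5],[-1,0.6,0,0,0,0,0.5],[-1,0.6,0,0,0,0,0.5]],
])

```text
t: 10.18
eef_pos: [494.5, 223.2, 261.9]
orientation: [3.141, -0.002, 0.052]
contact_force: [-0.2, -0.9, -0.2]
grip_width: 42.4
grasp_force: 0.0
```

Request:
apply_moves([
  [[-0.5,1,0,0,0,0,0.5],[-0.5,1,0,0,0,0,0.5],[-0.5,1,0,0,0,0,0.5],[-0.5,1,0,0,0,0,0.5],[-0.5,1,0,0,0,0,0.5],[-0.5,1,0,0,0,0,0.5],[-0.5,1,0,0,0,0,0.5],[0,0,0,0,0,0,0.5]],
])

```text
t: 10.85
eef_pos: [399.8, 4.5, 261.9]
orientation: [3.138, -0.0, 0.046]
contact_force: [0.1, 0.8, -0.6]
grip_width: 42.5
grasp_force: 0.0
```

Run:
```python
from workcell import ctrl
from h import *
s=ctrl.grab_frame("side");t=ctrl.grab_frame("top")
# knob found as black blob near the expected place, both views
p=np.array([608,301,184.]);B=lambda f:[int(v) for v in (*(proj(f,p)-[16,24]),*(proj(f,p)+[16,24]))]
a,b=dark(t,B(t)),dark(s,B(s));print(a,b)
k,e=two(t,a[0],s,b[0]);print("knob",k,e,"angle",np.arctan2(k[1]-187.3,k[0]-621.8))
# initial centroid gave z 182.2 seated
m=lambda f:cv2.inRange(f["pixels"],(150,150,150),(255,255,255))
s0=pickle.load(open("side0.pkl","rb"));r=(slice(290,318),slice(200,270))
print("ring/pix change side:",np.abs(s["pixels"][r].astype(int)-s0["pixels"][r]).mean(), ctrl.state()["eef_pos"])
cv2.imwrite("pics/l.png",s["pixels"])
```

```text
Traceback (most recent call last):
  File "h.py", line 14, in dark
    n,l,s,c=cv2.connectedComponentsWithStats(m); i=1+s[1:,4].argmax(); return c[i]+[u0,v0],s[i]+[u0,v0,0,0,0]
                                                     ~~~~~~~~~~~~~~^^
ValueError: attempt to get argmax of an empty sequence
```

Run:
```python
from workcell import ctrl
from h import *
s=ctrl.grab_frame("side");t=ctrl.grab_frame("top");p=np.array([608,301,184.])
for n,f in(("t",t),("s",s)):
    u,v=proj(f,p).astype(int);print(n,u,v)
    for w in(30,45,60,80):
        try: print(w,*dark(f,(u-24,v-32,u+24,v+32),w))
        except ValueError: print(w,"none",f["pixels"][v-32:v+32,u-24:u+24].max(2).min())
for z in (182,):
    for an in np.arange(1.4,2.2,.1):
        q=[621.8+115*np.cos(an),187.3+115*np.sin(an),z];print(round(an,1),[(proj(f,q).round(0).tolist(),f["pixels"][tuple(proj(f,q).round().astype(int)[::-1])].tolist()) for f in(t,s)])
```

```text
t 180 199
30 [186.4  217.95] [182 214  10   9  60]
45 [185.87671233 217.94520548] [181 214  11   9  73]
60 [185.90123457 217.69135802] [181 213  11  10  81]
80 [185.94186047 217.63953488] [181 213  11  10  86]
s 216 270
30 none 75
45 none 75
60 none 75
80 [235.5 297.5] [235 297   2   2   2]
1.4 [([182.0, 186.0], [164, 165, 179]), ([195.0, 269.0], [64, 84, 52])]
1.5 [([181.0, 191.0], [166, 167, 181]), ([202.0, 271.0], [88, 118, 76])]
1.6 [([181.0, 195.0], [65, 69, 81]), ([209.0, 271.0], [93, 123, 80])]
1.7 [([181.0, 200.0], [36, 85, 154]), ([217.0, 272.0], [107, 140, 88])]
1.8 [([182.0, 204.0], [34, 85, 152]), ([224.0, 272.0], [74, 99, 63])]
1.9 [([183.0, 209.0], [38, 82, 152]), ([232.0, 271.0], [181, 187, 190])]
2.0 [([184.0, 213.0], [17, 29, 55]), ([239.0, 270.0], [124, 129, 129])]
2.1 [([186.0, 217.0], [22, 21, 27]), ([247.0, 268.0], [36, 36, 36])]
2.2 [([189.0, 221.0], [11, 12, 7]), ([254.0, 266.0], [31, 32, 32])]
```

Run:
```python
from workcell import ctrl
from h import *
s=ctrl.grab_frame("side");t=ctrl.grab_frame("top")
a,b=dark(t,(172,205,200,232)),dark(s,(225,235,275,300));print(a,b)
k,e=two(t,a[0],s,b[0]);print("knob",k,e,np.arctan2(k[1]-187.3,k[0]-621.8))
t0=pickle.load(open("top0.pkl","rb"));pk=cv2.imread("pics/k.png")
tk=cv2.resize(pk,(35,35),interpolation=cv2.INTER_AREA)
g=lambda f,q:int(f["pixels"][tuple(proj(f,q).round().astype(int)[::-1])].max())
def gk(q):
    u,v=proj(t,q).round().astype(int);u-=225;v-=180
    return int(tk[v,u].max()) if 0<=u<35 and 0<=v<35 else -1
for an in np.arange(-1.9,-.3,.1):
    print(round(an,2),[[ff(q) for q in([621.8+r*np.cos(an),187.3+r*np.sin(an),132] for r in(40,44,47))] for ff in(lambda q:g(t0,q),gk,lambda q:g(t,q))])
```

```text
(array([185.80555556, 217.93055556]), array([181, 214,  11,   9,  72])) (array([249.2030303 , 268.81818182]), array([243, 254,  13,  30, 330]))
knob [560.15931031 287.61582875 182.67934467] 1.6826765821764496 2.1217849155129995
-1.9 [[94, 105, 88], [100, 110, 95], [95, 110, 92]]
-1.8 [[148, 180, 160], [146, 186, 162], [147, 184, 166]]
-1.7 [[85, 83, 82], [166, 172, 184], [149, 150, 166]]
-1.6 [[85, 89, 85], [171, 169, 174], [180, 185, 184]]
-1.5 [[157, 182, 176], [155, 178, 178], [158, 182, 178]]
-1.4 [[181, 179, 177], [182, 180, 181], [183, 183, 178]]
-1.3 [[183, 181, 178], [185, 183, 178], [182, 181, 175]]
-1.2 [[180, 175, 157], [187, 178, 151], [184, 177, 158]]
-1.1 [[178, 173, 103], [184, 178, 109], [179, 175, 107]]
-1.0 [[175, 120, 89], [181, 123, 89], [177, 125, 88]]
-0.9 [[175, 99, 88], [168, 103, 87], [176, 100, 86]]
-0.8 [[47, 55, 90], [56, 56, 90], [47, 57, 88]]
-0.7 [[75, 55, 37], [73, 57, 44], [79, 58, 32]]
-0.6 [[80, 81, 82], [85, 82, 80], [79, 82, 79]]
-0.5 [[181, 176, 178], [83, 82, 83], [83, 81, 81]]
-0.4 [[134, 89, 119], [82, 81, 83], [82, 77, 84]]
```

The fin is about 0.05 rad off the peg. The knob was bumped back through the peg's play as I left (lever at about 2.1 rad, seated at z ≈ 183). The margin isn't certain, so I'll nudge the knob CW with the shut fingers, without gripping it.

Request:
apply_moves([
  [[0.6,-1,0,0,0,0,1],[0.6,-1,0,0,0,0,1],[0.6,-1,0,0,0,0,1],[0.6,-1,0,0,0,0,1],[0.6,-1,0,0,0,0,1],[0.6,-1,0,0,0,0,1],[0.6,-1,0,0,0,0,1],[0.5,-1,0,0,0,0,1]],
])

```text
t: 11.82
eef_pos: [529.7, 259.8, 260.7]
orientation: [3.141, 0.0, 0.056]
contact_force: [0.5, -1.0, -0.1]
grip_width: -0.1
grasp_force: 0.0
```

Request:
apply_moves([
  [[0,-0.6,0,0,0,-1,1],[0,0,0,0,0,-1,1],[0,0,0,0,0,-1,1],[0,0,0,0,0,0,1]],
])

```text
t: 12.15
eef_pos: [527.7, 276.5, 260.4]
orientation: [3.142, 0.001, 0.298]
contact_force: [1.1, 0.2, -0.1]
grip_width: 0.0
grasp_force: 0.0
```

Request:
apply_moves([
  [[0,0,0.7,0,0,0,1],[0,0,0.7,0,0,0,1],[0,0,0.7,0,0,0,1],[0,0,0.6,0,0,0,1],[0,0,0,0,0,0,1],[0.3,0,0,0,0,0,1],[0.3,0,0,0,0,0,1],[0.3,0,0,0,0,0,1]],
])

```text
t: 12.82
eef_pos: [556.3, 283.1, 182.4]
orientation: [-3.141, -0.004, 0.293]
contact_force: [-0.1, -0.2, 0.5]
grip_width: 0.1
grasp_force: 0.1
```

Request:
apply_moves([
  [[0.2,0,0,0,0,0,1],[0.2,0,0,0,0,0,1],[0.2,0,0,0,0,0,1],[0.2,0,0,0,0,0,1],[0,0,0,0,0,0,1]],
])

```text
t: 13.23
eef_pos: [575.1, 289.2, 180.2]
orientation: [-3.14, 0.007, 0.293]
contact_force: [-8.6, -1.1, 5.1]
grip_width: 0.1
grasp_force: 3.9
```

Request:
apply_moves([
  [[0.2,0,0,0,0,0,1],[0.2,0,0,0,0,0,1],[0,0,0,0,0,0,1]],
])

```text
t: 13.48
eef_pos: [581.3, 291.8, 179.0]
orientation: [-3.14, 0.02, 0.294]
contact_force: [-19.4, -3.9, 9.7]
grip_width: -0.1
grasp_force: 9.9
```

Request:
apply_moves([
  [[0.2,0,0,0,0,0,1],[0.2,0,0,0,0,0,1],[0,0,0,0,0,0,1]],
])

```text
t: 13.73
eef_pos: [587.5, 294.1, 177.6]
orientation: [-3.14, 0.033, 0.295]
contact_force: [-31.2, -7.0, 13.5]
grip_width: 0.1
grasp_force: 16.3
```

The push is up to 32 N against the stop. I'll back straight off, then rise.

Request:
apply_moves([
  [[-0.3,0,0,0,0,0,1],[-0.4,0,0,0,0,0,1],[-0.7,0,0,0,0,0,1],[-0.8,0,0,0,0,0,1],[-0.8,0,0,0,0,0,1],[0,0,-0.9,0,0,0,1],[0,0,-0.9,0,0,0,1],[0,0,-0.9,0,0,0,1]],
])

```text
t: 14.4
eef_pos: [512.9, 269.6, 261.4]
orientation: [3.141, 0.002, 0.293]
contact_force: [0.6, 0.1, 1.0]
grip_width: -0.2
grasp_force: 0.0
```

Request:
apply_moves([
  [[-0.5,1,0,0,0,0,1],[-0.5,1,0,0,0,0,1],[-0.5,1,0,0,0,0,1],[-0.5,1,0,0,0,0,1],[-0.5,1,0,0,0,0,1],[-0.5,1,0,0,0,0,1],[-0.5,1,0,0,0,0,1],[-0.2,1,0,0,0,0,1]],
])

```text
t: 15.07
eef_pos: [476.0, 6.5, 261.8]
orientation: [3.141, -0.0, 0.292]
contact_force: [0.6, 0.0, -0.0]
grip_width: -0.2
grasp_force: 0.0
```

Run:
```python
from workcell import ctrl
from h import *
s=ctrl.grab_frame("side");t=ctrl.grab_frame("top")
a,b=dark(t,(172,185,200,232)),dark(s,(200,235,275,300));print(a,b)
k,e=two(t,a[0],s,b[0]);print("knob",k,e,np.arctan2(k[1]-187.3,k[0]-621.8))
g=lambda f,q:int(f["pixels"][tuple(proj(f,q).round().astype(int)[::-1])].max())
for an in np.arange(-1.9,-1.4,.1):
    print(round(an,2),[g(t,[621.8+r*np.cos(an),187.3+r*np.sin(an),132]) for r in(40,44,47)])
# ring and spare press against first frame
for n,f in(("top",t),("side",s)):
    f0=pickle.load(open(n+"0.pkl","rb"));D=np.abs(f["pixels"].astype(int)-f0["pixels"]).max(2)>40
    for nm,bx in(dict(ring=(215,205,255,228),spare=(335,160,400,242)) if n=="top" else dict(ring=(205,285,268,318),spare=(235,135,312,212))).items():
        print(n,nm,D[bx[1]:bx[3],bx[0]:bx[2]].sum())
st=ctrl.state();print(st["t"],st["eef_pos"],st["contact_force"])
```

```text
(array([181.47297297, 206.75675676]), array([177, 202,  10,  10,  74])) (array([229.65606936, 271.87283237]), array([223, 257,  14,  30, 346]))
knob [588.07366316 299.06817624 182.71943121] 1.6708166802552795 1.8638602269147126
-1.9 [94, 112, 89]
-1.8 [149, 182, 164]
-1.7 [147, 147, 165]
-1.6 [178, 187, 188]
-1.5 [158, 182, 178]
top ring 26
top spare 314
side ring 72
side spare 0
15.1667 [477.57782019   4.14180833 261.97063797] [-0.06160862 -0.06817251 -0.16171571]
```

The lever is seated (knob z 182.7, as found at 182.2) and the fin rests at the peg, unchanged by the second push. The spare press shows no change in the side view; the differences in the top view are where the arm covers it.

```bash
python3 -c "
from workcell import ctrl
print(ctrl.finish_job())"
```

```text
the job is handed in; nothing more can be done
None
```

I handed the job in at about 15 s, but the hand-in gave no verdict: by my measurements the lever was swung back about 63°, re-seated, and turned until the fin met its peg (36 N held), with the ring still in its nest and the empty press's lever unmoved.

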